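# Mount the stop block on the dovetail rail and lock it

## Robot

A 7-joint arm with a two-finger parallel gripper is mounted at the origin on the work surface. World frame = base frame: x ahead of the robot, y to its left, z up, the work surface at z = 0. Lengths are in m, angles in rad, forces in N, time in s.
With the tool pointing down it reaches from about 0.4 to 0.875 m from the base axis. Payload 4.4 kg.
Tool frame: the origin (TCP) lies midway between the tips of the shut fingers; the grasp point (between the pads) lies 19 mm behind it; z points along the fingers, y is the line along which they close (so a half turn about z gives the same grasp; the last joint's range is limited). The gripper opens to 85 mm and grips with 20 to 120 N. Pads are 22 mm wide; open, the fingers measure 114 mm over their backs; the gripper's body (76 mm by 85 mm) begins 54 mm behind the grasp point. The pads swing forward as they close: fully open they stand 13 mm farther back than shut.
Start: joints at [-1.351, 0.628, 0.038, 1.517, -0.027, 0.996, -0.02], TCP at [0.183, 0.624, 0.231] pointing down, gripper open.
Joint ranges: [-3.06, 3.06], [-0.37, 2.12], [-1.25, 1.32], [0.18, 2.47], [-1.1, 4.24], [0.23, 1.98], [-2.94, 2.94]. Speed limits (rad/s): [2.57, 2.57, 3.14, 3.14, 3.14, 3.14, 3.14].

## Interface

Orientations are given as a unit quaternion [w, x, y, z].
In Python, from rig import bot gives the robot as it stands.
- The arm moves only by the tool apply_moves, never from a script. Its argument "steps" is a list that holds one entry, the list of rows, each a list of 7 numbers: the shift along the tool's x, y, z in mm, then the turn, a rotation vector about the tool's x, y, z in rad, then the closure in counts, from 0 (fully open) to 255 (shut). A call has 1 to 12 rows; each row is the pose to reach, as a shift and turn from the pose commanded when the call began, along the tool's axes at that moment; what a row does not reach only later rows make up. A row lasts 1/8 s, in which the tool goes at most 62.5 mm and 10.7 degrees, less where a joint would pass 70% of its speed; a pose out of reach is approached as far as the arm can. A call with a gripper value outside its range is refused whole. The fingers move at their own pace and stop on an object; "squeeze" is the grip in N (left out, the last holds). Time passes only in rows, so rows that repeat a pose let the fingers close. It gives the time, the measured TCP pose, the force, the opening and the grip force at its end, in the units of the state.
- bot.state(): the state, without advancing time (a new reading comes with each control period).
- bot.get_image(name): name is "scene" or "top" or "wrist"; returns a dict with "color" (384x512x3 uint8, red, green, blue), "mtx" (3x3 intrinsics, pixels), "extrinsics" (4x4, takes a point from world to camera coordinates). Camera axes: x right, y down, z forward; pixel columns grow to the right and rows downward; lengths in m; the calibration is good to about 2 mm. A picture is of the moment at which its call begins. There is no depth.
- bot.sign_off(): hands the job in; it is judged then, once.
The state is a dict: "time_s": time; "joint_positions": joint angles; "dq": joint speeds; "joint_torque": joint torques, N m; "tool_pos": TCP position; "tool_rot": TCP orientation; "wrist_force": force on the tool from outside, world axes, zero at the start; "torque": the same for the moment, N m; "opening": finger opening in m; "gripper_force": force on a finger pad.
Only numpy, scipy, OpenCV 4.12 (cv2) and the standard library are available. Lean on these libraries where they do the work, as an engineer would, in place of code of your own. Each camera call takes 0.05 s, during which the arm holds its last target. There are 200 camera calls.

## Task

Get the dowel-cutting stop ready: slide the loose dark wooden stop block onto the dovetail rail from its open end and push it fully home against the steel end stop, then tighten its red clamp knob (clockwise) until the block is firmly locked, stopping there without forcing it. Leave the other things on the bench where they are.

Things in the scene. Friction and masses are not known exactly. Their poses are not given: they have to be found in the camera images.
- fixture: Plywood board 240 x 400 x 18, fixed to the bench, at some yaw. Origin: at bench height under the rail's open end; z up; the board spans x -130..110, y -190..210 and its top is at z 18. The rail runs along its y from y 0 to y -150 on x 0.
- rail_mouth (a point): Open end of the aluminium dovetail rail, on the board's top (fixture x 0, y 0, z 18), axes as the board's. The rail lies towards -y from here: 18 tall, 52 wide on top, 35 at its foot (flanks undercut 25 degrees). A tapered nose sticks out 13 to +y.
- guide (a point): Middle of the inner face of a straight wooden guide strip on the board, at the board's top (fixture x 50.8, y 115, z 18). The face looks to the board's -x and runs parallel to the rail from y 30 to y 200; strip 14 tall, 16 thick. A stop block lying square against it is in line with the rail within 1 mm.
- home (a point): Where the stop block's origin is when it is home (fixture x 0, y -105, z 18), axes as the board's. Its leading face then meets the steel end stop with the red line, whose near face is at fixture y -150; stop 110 wide, 22 thick, 42 above the board's top.
- carriage: Stop block, dark wood, 100 (x) x 90 (y) x 36 tall, 0.4 to 0.8 kg, loose on the board before the rail, a little askew, 15 to 35 off the guide. Origin: centre of underside. A dovetail groove runs through it along y, 1.5 wider than the rail each side. -y face leads; push on the +y face. On its top: aluminium plate 18 tall near x -32, y -42; red clamp knob at x 37, y 0.
- knob_grip (a point): Centre of the red wing knob on the stop block, on its upright axis, 58 above the block's underside. Wing 64 long along this point's x, 13 thick along y, 11 above and 11 below this point. Clockwise from above tightens. Stiff all the way (0.2 N m), then harder; bite comes 1.0 to 2.3 rad after the start, so regrasp; tight at 0.35 to 0.5 N m, forced beyond 0.6. Stays where left.
- clamp_shoe: Brass shoe hidden in the stop block's +x jaw, 28 long, driven by the knob 6 mm per rad to the block's -x, against the rail's flank. Axes as the block's. Origin: within 5 of the block's origin when drawn back.
- offcut: Bystander: pale wooden offcut 30 x 100 x 20, lying on the board beyond the rail; origin: centre of underside.
- glue: Bystander: white bottle, 54 across, 150 tall; origin: centre of underside.
- fish: Bystander: carved wooden fish blank, about 150 x 60 x 22, lying flat; origin: underside of its belly.
- mug: Bystander: blue mug, 80 across, 90 tall; origin: centre of underside.
- mallet: Bystander: hammer lying on the bench.
- brush: Bystander: brush lying on the bench.
- square: Bystander: carpenter's try square lying on the bench, 150 long.
Not all that is in view belongs to the job. What is shaped like the carriage but green or pink is not meant.

How it is judged:
On the way, in this order (a step that is already met when the one before it is completed fails the run):
1. the block is on the rail and home against the end stop (y of carriage in the frame of home between -0.003 and 0.003 m and x of carriage in the frame of home between -0.004 and 0.004 m and z of carriage in the frame of home below 0.004 m and angle between the y axis of carriage and the y axis of fixture, either way round below 0.06 rad), for 0.2 s.
2. the clamp is tight: its shoe presses the rail with more than 12 N (y of carriage in the frame of home between -0.004 and 0.004 m and x of carriage in the frame of home between -0.004 and 0.004 m and z of carriage in the frame of home below 0.004 m and angle between the y axis of carriage and the y axis of fixture, either way round below 0.06 rad and contact force between clamp_shoe and fixture above 12 N), for 0.2 s.
At the end, for the whole second after the job is handed in: The block sits on the rail, at rest, within 4 mm of touching the end stop, in line with the rail, and the shoe of its clamp presses the rail with more than 12 N after the knob has been let go (all of step 2 and linear speed of carriage below 0.01 m/s and angular speed of carriage below 0.1 rad/s).
It fails at once if one of the other things was moved more than 30 mm (distance of any of offcut, glue, fish, mug, mallet, brush, square from where it was at the start of the episode above 0.03 m).
It fails at once if the clamp was forced: its shoe pressed the rail with over 130 N (contact force between clamp_shoe and fixture above 130 N).
It also fails if it takes over 67 s, if anything falls off the work surface, if the arm or the gripper's body presses on something with over 40 N, if the wrist force passes 120 N, or if a joint passes its speed limit or range.

## Working session

There is one attempt and no reset: what is moved stays moved. The work goes in short steps, Python scripts to look and compute and a tool call to move; the robot and the scene stay as the last step left them, time stands still between calls to the robot, and variables do not carry over. Pictures are saved under pics/ and viewed, at most 10 in all, crops included, and the job is handed in when it is done.

Besides the shell and the picture viewer there is one more tool, called after "Emit:" as name([rows], argument=value, ...), one row to a line, values as JSON. apply_moves: Moves the arm, as the interface text tells. Its arguments: {"type":"object","properties":{"steps":{"type":"array"},"squeeze":{"type":"number"}},"required":["steps"]}

```bash
mkdir -p pics
python3 - <<'E'
from rig import bot
import cv2,pickle
d={}
for n in ("scene","top"):
    i=bot.get_image(n); d[n]=i; print(n,i["mtx"].tolist(),i["extrinsics"].round(4).tolist())
    cv2.imwrite(f"pics/{n}0.png",cv2.resize(i["color"][:,:,::-1],(800,600),interpolation=cv2.INTER_CUBIC))
pickle.dump(d,open("im0.pkl","wb"))
print(bot.state())
E
```

```text
scene [[396.6368797607111, 0.0, 256.7946028072117], [0.0, 396.6368797607111, 194.46153575936412], [0.0, 0.0, 1.0]] [[-0.232, 0.9726, 0.0177, 0.1188], [0.5927, 0.1558, -0.7902, -0.2456], [-0.7713, -0.1728, -0.6126, 1.7502], [0.0, 0.0, 0.0, 1.0]]
top [[490.1867680517793, 0.0, 259.91746101767217], [0.0, 490.1867680517793, 190.31573526640628], [0.0, 0.0, 1.0]] [[-0.028, -0.9996, -0.0074, 0.0207], [-0.9917, 0.0287, -0.1251, 0.5015], [0.1253, 0.0039, -0.9921, 1.5244], [0.0, 0.0, 0.0, 1.0]]
{'time_s': 0.1, 'joint_positions': array([-1.35076383,  0.6292304 ,  0.03846175,  1.51830329, -0.02700357,
        0.9962719 , -0.02002604]), 'dq': array([-0.00069057, -0.00083814,  0.00160692, -0.00190852, -0.00072427,
       -0.00038584,  0.00062612]), 'joint_torque': array([ 2.58360858e-03, -5.64536476e+01,  1.23009536e+00, -1.93974102e+01,
        1.11693898e-02,  5.35571395e-03, -1.72126983e-05]), 'tool_pos': array([0.18309133, 0.62308909, 0.23048511]), 'tool_rot': array([-1.09079698e-04,  1.42451227e-01,  9.89801460e-01, -8.40215642e-04]), 'wrist_force': array([-0.70606743,  0.20027336, -1.01498218]), 'torque': array([-0.01640986, -0.07616152,  0.05295005]), 'gripper_force': 0.0, 'opening': 0.08550868230023824}
```

View pics/scene0.png

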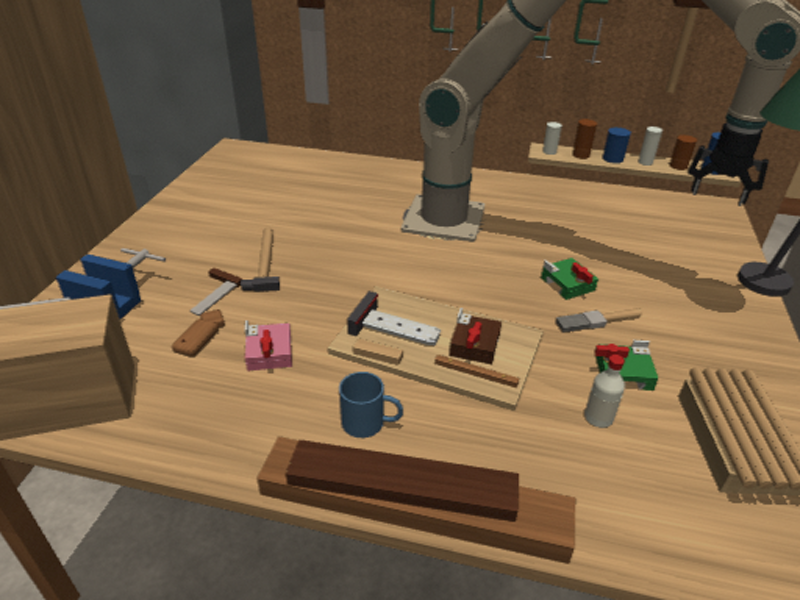

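View pics/top0.png

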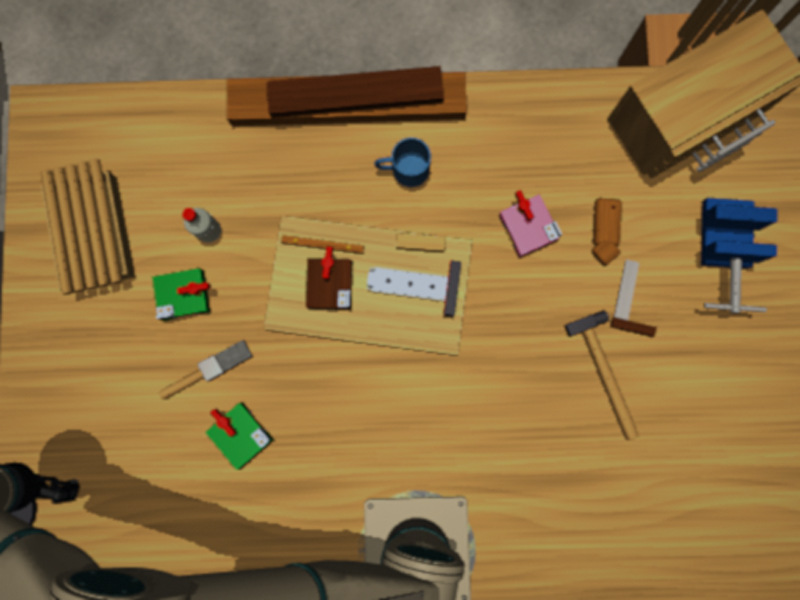

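Candidates (top view, 800 px scale): dark block (330,284), green (181,294), green (239,435), pink (530,225). The dark one on the board is the carriage; I'll check it in a close crop.

Run:
```python
import cv2,pickle
d=pickle.load(open("im0.pkl","rb"))
c=d["top"]["color"][132:232,164:308,::-1]
cv2.imwrite("pics/crop1.png",cv2.resize(c,None,fx=5.5,fy=5.5,interpolation=cv2.INTER_CUBIC))
```

```text
(no output)
```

View pics/crop1.png

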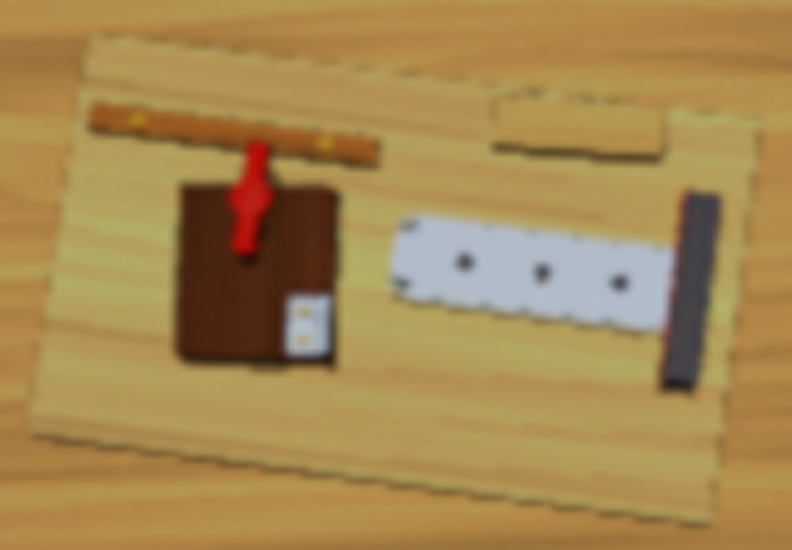

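Confirmed: the dark block is on the board before the rail, corners at (180,185), (338,185), (333,362) and (178,360), with its knob at (250,198). The rail runs from (395,260) to the end stop at (672,290).

```bash
cat > h.py <<'E'
import numpy as np,cv2,pickle
from scipy.optimize import least_squares
from scipy.spatial.transform import Rotation as R
def proj(im,P):
    E=im["extrinsics"]; q=(im["mtx"]@(E[:3,:3]@np.atleast_2d(P).T+E[:3,3:])).T
    return q[:,:2]/q[:,2:]
def place(p,P):  # p=x,y,yaw
    c,s=np.cos(p[2]),np.sin(p[2]); P=np.atleast_2d(P).astype(float)
    return np.c_[p[0]+c*P[:,0]-s*P[:,1],p[1]+s*P[:,0]+c*P[:,1],P[:,2]]
def fit(obs,p0):  # obs: list of (im, pix, localpts)
    f=lambda p:np.concatenate([(proj(i,place(p,L))-u).ravel() for i,u,L in obs])
    r=least_squares(f,p0); return r.x,r.fun.reshape(-1,2)
def rel(f,p):  # pose p in frame f
    c,s=np.cos(f[2]),np.sin(f[2]); d=np.array(p[:2])-f[:2]
    return np.array([c*d[0]+s*d[1],-s*d[0]+c*d[1],p[2]-f[2]])
FIX=np.array([[110,210,18],[110,-190,18],[-130,-190,18],[-130,210,18]])/1e3
CAR=np.array([[50,45,36],[50,-45,36],[-50,-45,36],[-50,45,36]])/1e3+[0,0,.018]
E
python3 - <<'E'
from h import *
d=pickle.load(open("im0.pkl","rb"));t=d["top"]
cv=lambda a:(np.array(a)+.5)/5.5-.5+[164,132]
f,r=fit([(t,cv([[92,35],[762,118],[712,522],[32,432]]),FIX)],[.6,0,0]);print(f.round(4),r.round(1).tolist())
c,r=fit([(t,cv([[180,185],[338,185],[333,362],[178,360]]),CAR)],[.6,0,0]);print(c.round(4),r.round(1).tolist(),rel(f,c))
from rig import bot
s=bot.state();w=s["tool_rot"];print(R.from_quat(w,scalar_first=True).as_matrix().round(3))
# check points
for n,P in dict(mouth=[0,0,36],end=[0,-150,36],g1=[50.8,30,32],g2=[50.8,200,32]).items():
    print(n,((proj(t,place(f,np.array(P)/1e3))-[164,132]+.5)*5.5-.5).round())
i=bot.get_image("wrist");pickle.dump(i,open("w0.pkl","wb"))
T=np.eye(4);T[:3,:3]=R.from_quat(w,scalar_first=True).as_matrix();T[:3,3]=s["tool_pos"]
print((i["extrinsics"]@T).round(3),i["mtx"])
E
```

```text
[ 0.5426  0.0707 -0.1576] [[-0.2, -0.5], [0.3, -0.1], [0.4, 0.2], [-0.5, 0.4]]
[ 0.5325  0.161  -0.0354] [[0.1, 0.1], [-0.1, 0.3], [0.3, -0.3], [-0.3, -0.1]] [-0.02409559  0.08756163  0.1221486 ]
[[-0.959  0.282 -0.   ]
 [ 0.282  0.959 -0.002]
 [-0.    -0.002 -1.   ]]
mouth [[417. 255.]]
end [[674. 288.]]
g1 [[377. 164.]]
g2 [[ 89. 128.]]
[[-0.     1.     0.001 -0.001]
 [-0.956 -0.    -0.293  0.03 ]
 [-0.293 -0.001  0.956  0.159]
 [ 0.     0.     0.     1.   ]] [[340.37621099   0.         263.21227031]
 [  0.         340.37621099 192.48688987]
 [  0.           0.           1.        ]]
```

```bash
cat >> h.py <<'E'
F=np.array([.5426,.0707,-.1576])
def go(s,x,y,z,ang,Fx=None):
    """tool-axes shift (mm) and turn about tool z to put TCP at fixture x,y mm, world z mm, tool y axis at fixture angle ang (rad)"""
    f=F if Fx is None else Fx
    M=R.from_quat(s["tool_rot"],scalar_first=True).as_matrix()
    W=place(f,[x/1e3,y/1e3,z/1e3])[0]
    a=ang+f[2]; c,sn=np.cos(a),np.sin(a)
    D=np.c_[[sn,-c,0],[c,sn,0],[0,0,-1]]   # x=y cross z
    print("shift",(M.T@(W-s["tool_pos"])*1e3).round(1),"turn",R.from_matrix(M.T@D).as_rotvec().round(3))
def where(s,f=F):
    M=R.from_quat(s["tool_rot"],scalar_first=True).as_matrix()
    p=rel(f,[*s["tool_pos"][:2],np.arctan2(M[1,1],M[0,1])]); print("fix",(p[:2]*1e3).round(1),"z",(s["tool_pos"][2]*1e3).round(1),"ang",p[2].round(3),"t",s["time_s"],"F",s["wrist_force"].round(1),"T",s["torque"].round(2),"op",s["opening"].round(4),"gf",s["gripper_force"])
E
python3 - <<'E'
from h import *
from rig import bot
s=bot.state();where(s);go(s,-105,88,120,np.pi/2);go(s,-105,88,30,np.pi/2);
E
```

```text
Traceback (most recent call last):
  File "h.py", line 29, in where
    p=rel(f,[*s["tool_pos"][:2],np.arctan2(M[1,1],M[0,1])]); print("fix",(p[:2]*1e3).round(1),"z",(s["tool_pos"][2]*1e3).round(1),"ang",p[2].round(3),"t",s["time_s"],"F",s["wrist_force"].round(1),"T",s["torque"].round(2),"op",s["opening"].round(4),"gf",s["gripper_force"])
                                                                                                                                                                                                                                  ^^^^^^^^^^^^^^^^^^
AttributeError: 'float' object has no attribute 'round'
```

```bash
sed -i 's/s\["opening"\].round(4)/round(float(s["opening"]),4)/' h.py
cat > w.py <<'E'
from h import *
from rig import bot
import sys
s=bot.state();where(s)
a=[float(v) for v in sys.argv[1:]]
for i in range(0,len(a),4): go(s,*a[i:i+4])
E
python3 w.py -105 88 120 1.571 -105 88 30 1.571
```

```text
fix [-441.8  489.2] z 230.6 ang 1.443 t 0.15 F [-0.3  0.1  0.6] T [-0.02  0.06 -0.01] op 0.0858 gf 0.0Traceback (most recent call last):
  File "w.py", line 6, in <module>
    for i in range(0,len(a),4): go(s,*a[i:i+4])
                                ~~^^^^^^^^^^^^^
  File "h.py", line 26, in go
    print("shift",(M.T@(W-s["tool_pos"])*1e3).round(1),"turn",R.from_matrix(M.T@D).as_rotvec().round(3))
                                                              ~~~~~~~~~~~~~^^^^^^^
  File "scipy/spatial/transform/_rotation.pyx", line 1143, in scipy.spatial.transform._rotation.Rotation.from_matrix
ValueError: Non-positive determinant (left-handed or null coordinate frame) in rotation matrix 0: [[-9.91767087e-01  1.28054851e-01  1.62961368e-05]
 [ 1.28054736e-01  9.91766007e-01  1.47373217e-03]
 [-1.72556599e-04 -1.46368586e-03  9.99998914e-01]].
```

```bash
sed -i 's/\[sn,-c,0\]/[-sn,c,0]/' h.py; python3 w.py -105 88 120 1.571 -105 88 30 1.571
```

```text
fix [-441.8  489.2] z 230.6 ang 1.443 t 0.15 F [-0.3  0.1  0.6] T [-0.02  0.06 -0.01] op 0.0858 gf 0.0
shift [-385.3 -354.7  111.1] turn [-0.001 -0.    -0.128]
shift [-385.3 -354.6  201.1] turn [-0.001 -0.    -0.128]
```

Emit:
apply_moves([
  [[-48, -44, 0, 0, 0, -0.05, 75], [-96, -88, 0, 0, 0, -0.1, 75], [-144, -133, 0, 0, 0, -0.128, 75], [-192, -177, 0, 0, 0, -0.128, 75], [-240, -221, 10, 0, 0, -0.128, 75], [-290, -266, 40, 0, 0, -0.128, 75], [-338, -310, 70, 0, 0, -0.128, 75], [-385, -355, 100, 0, 0, -0.128, 75], [-385, -355, 110, 0, 0, -0.128, 75], [-385, -355, 110, 0, 0, -0.128, 75]],
])

```text
time_s: 1.4
tool_pos: [0.4527, 0.1702, 0.1195]
tool_rot: [-0.001, 0.082, 0.997, -0.002]
wrist_force: [-0.6, 0.1, 0.3]
opening: 0.0598
gripper_force: 0.0
```

```bash
python3 w.py -105 88 120 1.571 -105 88 30 1.571
python3 - <<'E'
from rig import bot
import pickle,cv2
i=bot.get_image("wrist");pickle.dump(i,open("w1.pkl","wb"))
cv2.imwrite("pics/w1.png",cv2.resize(i["color"][:,:,::-1],(768,576),interpolation=cv2.INTER_CUBIC))
E
```

```text
fix [-104.4   84.1] z 119.5 ang 1.564 t 1.4 F [-0.6  0.1  0.3] T [-0.    0.03  0.03] op 0.0598 gf 0.0
shift [ 0.7  3.9 -0.6] turn [-0.004 -0.003 -0.007]
shift [ 0.4  4.2 89.4] turn [-0.004 -0.003 -0.007]
```

View pics/w1.png

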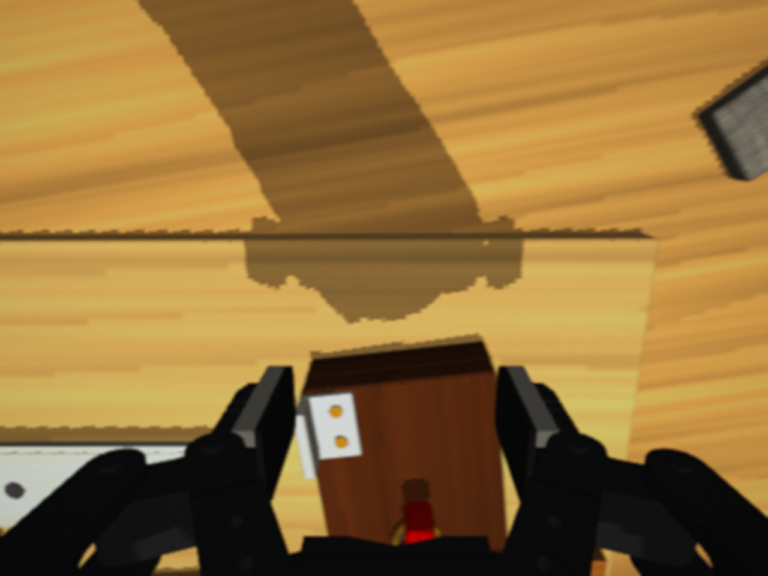

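The wrist view shows the dark block's -x face at (305-490, 345) centred between the fingertips, and the board edge level at row 236. I'll lower, then push to the guide.

Emit:
apply_moves([
  [[0, 4, 45, 0, 0, -0.007, 75], [0, 4, 89, 0, 0, -0.007, 75], [0, 4, 89, 0, 0, -0.007, 75], [-8, 4, 89, 0, 0, -0.007, 75], [-16, 4, 89, 0, 0, -0.007, 75], [-22, 4, 89, 0, 0, -0.007, 75], [-28, 4, 89, 0, 0, -0.007, 75], [-32, 4, 89, 0, 0, -0.007, 75], [-36, 4, 89, 0, 0, -0.007, 75]],
])

```text
time_s: 2.58
tool_pos: [0.4873, 0.1741, 0.0333]
tool_rot: [-0.001, 0.074, 0.997, 0.001]
wrist_force: [-5.6, 2.0, 5.3]
opening: 0.0601
gripper_force: 3.3
```

```bash
python3 w.py -61 88 30 1.571
```

```text
fix [-70.8  93.4] z 33.3 ang 1.579 t 2.575 F [-5.6  2.   5.3] T [0.58 1.26 0.03] op 0.0601 gf 3.3186187595129013
shift [-9.8 -5.5  3.3] turn [ 0.001 -0.002  0.008]
```

Emit:
apply_moves([
  [[-4, -1, 2, 0, 0, 0.008, 75], [-7, -2, 2, 0, 0, 0.008, 75], [-9, -2, 2, 0, 0, 0.008, 75], [-11, -2, 2, 0, 0, 0.008, 75], [-11, -2, 2, 0, 0, 0.008, 75]],
])

```text
time_s: 3.2
tool_pos: [0.4975, 0.1693, 0.0309]
tool_rot: [-0.002, 0.079, 0.997, -0.0]
wrist_force: [-5.7, 1.2, 5.5]
opening: 0.0605
gripper_force: 3.3
```

```bash
python3 w.py
python3 - <<'E'
from rig import bot
import pickle,cv2
i=bot.get_image("top");pickle.dump(i,open("t2.pkl","wb"))
cv2.imwrite("pics/t2.png",cv2.resize(i["color"][132:232,164:308,::-1],None,fx=5.5,fy=5.5,interpolation=cv2.INTER_CUBIC))
E
```

```text
fix [-60.   90.3] z 30.9 ang 1.57 t 3.2 F [-5.7  1.2  5.5] T [ 0.35  1.24 -0.06] op 0.0605 gf 3.2731828805117402
```

View pics/t2.png

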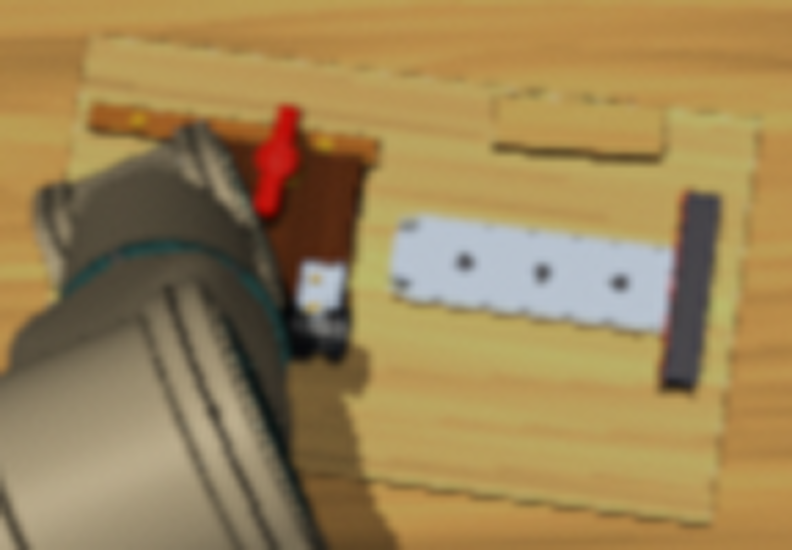

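The block is nearly against the guide (edge at (365,165), knob at (278,158)), but the force is still only friction. I'll push a few mm more.

Emit:
apply_moves([
  [[-2, 0, 0, 0, 0, 0, 75], [-4, 0, 0, 0, 0, 0, 75], [-4, 0, 0, 0, 0, 0, 75]],
])

```text
time_s: 3.62
tool_pos: [0.4974, 0.1692, 0.0307]
tool_rot: [-0.005, 0.079, 0.997, -0.001]
wrist_force: [-13.1, 3.4, 10.9]
opening: 0.0604
gripper_force: 6.8
```

```bash
python3 w.py
python3 - <<'E'
from h import *
t=pickle.load(open("t2.pkl","rb"))
cv=lambda a:(np.array(a)+.5)/5.5-.5+[164,132]
# knob + plate + corner seen before last push; solve
c,r=fit([(t,cv([[278,158],[346,262]]),np.array([[37,0,76+11-0],[ -32+15,-42-13+13,72]])/1e3)],[.55,.16,-.15]);print(rel(F,c),r)
for p in ([0,.089],[-.001,.089],[-.003,.089]):
    P=place(F,[*p,0])[0];q=[P[0],P[1],F[2]]
    print(p,((proj(t,place(q,np.array([[37,0,84],[50,-45,54]])/1e3))-[164,132]+.5)*5.5-.5).round().tolist())
E
```

```text
fix [-60.   90.2] z 30.7 ang 1.571 t 3.625 F [-13.1   3.4  10.9] T [ 0.6   2.64 -0.17] op 0.0604 gf 6.843205952318385
[0.00058917 0.07919465 0.05255265] [[-0.02909329 -0.04493503]
 [ 0.0292181   0.04484149]]
[0, 0.089] [[264.0, 158.0], [351.0, 155.0]]
[-0.001, 0.089] [[264.0, 160.0], [350.0, 157.0]]
[-0.003, 0.089] [[264.0, 163.0], [350.0, 160.0]]
```

Emit:
apply_moves([
  [[15, 0, 0, 0, 0, 0, 75], [20, 0, -50, 0, 0, 0, 75], [10, 20, -100, 0, 0, 0.18, 75], [0, 40, -100, 0, 0, 0.36, 75], [-15, 55, -100, 0, 0, 0.54, 75], [-30, 65, -100, 0, 0, 0.72, 75], [-45, 65, -100, 0, 0, 0.9, 75], [-60, 65, -100, 0, 0, 1.08, 75], [-60, 65, -100, 0, 0, 1.26, 75], [-60, 65, -100, 0, 0, 1.44, 75], [-60, 65, -100, 0, 0, 1.571, 75], [-60, 65, -100, 0, 0, 1.571, 75]],
])

```text
time_s: 5.12
tool_pos: [0.5735, 0.223, 0.1307]
tool_rot: [0.001, 0.761, 0.649, 0.001]
wrist_force: [-0.1, -0.1, -0.1]
opening: 0.0603
gripper_force: 0.0
```

```bash
python3 w.py 0 155 33 0
python3 - <<'E'
from rig import bot
import pickle,cv2
i=bot.get_image("wrist");pickle.dump(i,open("w3.pkl","wb"))
cv2.imwrite("pics/w3.png",cv2.resize(i["color"][:,:,::-1],(768,576),interpolation=cv2.INTER_CUBIC))
E
```

```text
fix [  6.6 155.3] z 130.7 ang -0.0 t 5.125 F [-0.1 -0.1 -0.1] T [-0.   -0.01  0.04] op 0.0603 gf 0.0
shift [-0.2 -6.8 97.7] turn [ 0.002  0.    -0.   ]
```

View pics/w3.png

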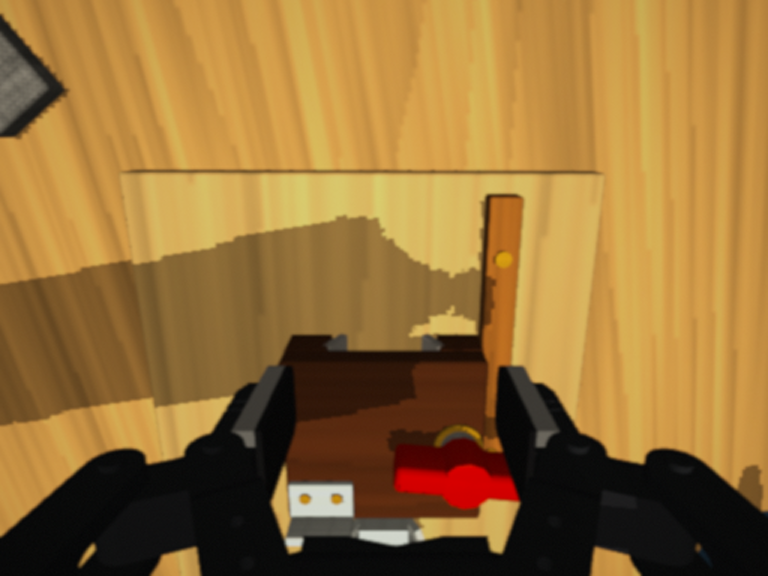

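The wrist view shows the block flush against the guide. Its +y face's top edge runs (290,362)-(487,362) and the front-right top corner is at (480,517). I'll measure those against the board.

Run:
```python
from h import *
t=pickle.load(open("w3.pkl","rb"))
cv=lambda a:(np.array(a)+.5)/1.5-.5
c,r=fit([(t,cv([[290,362],[487,362],[480,517]]),CAR[[3,0,1]])],[.55,.16,-.15]);print(c,rel(F,c),r.tolist())
f,r=fit([(t,cv([[602,173],[122,172]]),FIX[[0,3]])],[.55,.07,-.15]);print(f,F,r.tolist(),rel(f,c))
g=(proj(t,place(F,np.array([[50.8,200,32],[50.8,200,18],[-130,210,18],[110,210,18]])/1e3))+.5)*1.5-.5;print(g.round())
```

```text
[ 0.55833382  0.15196945 -0.16872832] [ 0.00278371  0.08273166 -0.01112832] [[-5.721369874725781, -0.9238860069747545], [4.45471730256952, 0.3225491222781045], [1.4226579952875227, 1.67938544272414]]
[ 0.5431431   0.07241498 -0.1601871 ] [ 0.5426  0.0707 -0.1576] [[3.287376283335618, 0.3984784116964022], [-3.2769044603785886, 0.5077569263286961]] [ 0.00230707  0.08095893 -0.00854122]
[[488. 201.]
 [483. 197.]
 [116. 177.]
 [605. 177.]]
```

Emit:
apply_moves([
  [[0, -7, 50, 0, 0, 0, 75], [0, -7, 97, 0, 0, 0, 75], [0, -7, 97, 0, 0, 0, 75], [-10, -7, 97, 0, 0, 0, 75], [-16, -7, 97, 0, 0, 0, 75], [-22, -7, 97, 0, 0, 0, 75], [-28, -7, 97, 0, 0, 0, 75], [-34, -7, 97, 0, 0, 0, 75], [-40, -7, 97, 0, 0, 0, 75], [-46, -7, 97, 0, 0, 0, 75]],
])

```text
time_s: 6.42
tool_pos: [0.5606, 0.1823, 0.0355]
tool_rot: [-0.0, 0.76, 0.65, 0.004]
wrist_force: [1.4, 6.6, 5.2]
opening: 0.0606
gripper_force: 3.4
```

```bash
python3 w.py 0 -49 33 0
```

```text
fix [  0.2 113.1] z 35.5 ang 0.001 t 6.425 F [1.4 6.6 5.2] T [ 1.4  -0.19  0.  ] op 0.0606 gf 3.436657525599003
shift [-162.1   -0.4    1.5] turn [ 0.004 -0.006  0.001]
```

Emit:
apply_moves([
  [[-4, 0, 0, 0, 0, 0, 75], [-8, 0, 0, 0, 0, 0, 75], [-12, 0, 0, 0, 0, 0, 75], [-16, 0, 0, 0, 0, 0, 75], [-20, 0, 0, 0, 0, 0, 75], [-24, 0, 0, 0, 0, 0, 75], [-28, 0, 0, 0, 0, 0, 75]],
])

```text
time_s: 7.3
tool_pos: [0.5563, 0.1548, 0.0355]
tool_rot: [-0.0, 0.76, 0.65, 0.004]
wrist_force: [0.6, 7.7, 6.6]
opening: 0.0603
gripper_force: 3.6
```

```bash
python3 w.py 0 -49 33 0
```

```text
fix [ 0.3 85.2] z 35.5 ang 0.001 t 7.3 F [0.6 7.7 6.6] T [ 1.43 -0.24 -0.05] op 0.0603 gf 3.6130065098404884
shift [-134.2   -0.4    1.7] turn [ 0.004 -0.006  0.001]
```

Emit:
apply_moves([
  [[-8, 0, 0, 0, 0, 0, 75], [-16, 0, 0, 0, 0, 0, 75], [-24, 0, 0, 0, 0, 0, 75], [-32, 0, 0, 0, 0, 0, 75], [-40, 0, 0, 0, 0, 0, 75], [-48, 0, 0, 0, 0, 0, 75], [-56, 0, 0, 0, 0, 0, 75], [-64, 0, 0, 0, 0, 0, 75]],
])

```text
time_s: 8.3
tool_pos: [0.5463, 0.0915, 0.0354]
tool_rot: [-0.0, 0.76, 0.65, 0.003]
wrist_force: [0.8, 7.1, 6.6]
opening: 0.0604
gripper_force: 4.0
```

```bash
python3 w.py 0 -49 33 0
```

```text
fix [ 0.4 21.1] z 35.4 ang 0.001 t 8.3 F [0.8 7.1 6.6] T [ 1.62 -0.3   0.02] op 0.0604 gf 3.9910485595464706
shift [-70.1  -0.4   2. ] turn [ 0.004 -0.006  0.001]
```

Emit:
apply_moves([
  [[-8, 0, 0, 0, 0, 0, 75], [-16, 0, 0, 0, 0, 0, 75], [-24, 0, 0, 0, 0, 0, 75], [-32, 0, 0, 0, 0, 0, 75], [-40, 0, 0, 0, 0, 0, 75], [-48, 0, 0, 0, 0, 0, 75], [-55, 0, 0, 0, 0, 0, 75], [-60, 0, 0, 0, 0, 0, 75], [-62, 0, 0, 0, 0, 0, 75], [-64, 0, 0, 0, 0, 0, 75], [-66, 0, 0, 0, 0, 0, 75]],
])

```text
time_s: 9.68
tool_pos: [0.5356, 0.0263, 0.0352]
tool_rot: [-0.0, 0.76, 0.65, 0.003]
wrist_force: [1.2, 7.8, 5.6]
opening: 0.0604
gripper_force: 4.1
```

```bash
python3 w.py 0 -49 33 0
```

```text
fix [  0.1 -44.9] z 35.2 ang 0.001 t 9.675 F [1.2 7.8 5.6] T [ 1.62 -0.24  0.03] op 0.0604 gf 4.090767279267311
shift [-4.1 -0.1  2.2] turn [ 0.003 -0.005  0.001]
```

Emit:
apply_moves([
  [[-2, 0, 0, 0, 0, 0, 75], [-4, 0, 0, 0, 0, 0, 75], [-6, 0, 0, 0, 0, 0, 75], [-8, 0, 0, 0, 0, 0, 75], [-8, 0, 0, 0, 0, 0, 75]],
])

```text
time_s: 10.3
tool_pos: [0.5352, 0.0238, 0.0353]
tool_rot: [-0.003, 0.759, 0.651, 0.005]
wrist_force: [3.3, 18.9, 6.5]
opening: 0.0603
gripper_force: 9.4
```

```bash
python3 w.py 0 -49 33 0
```

```text
fix [  0.1 -47.5] z 35.3 ang 0.004 t 10.3 F [ 3.3 18.9  6.5] T [ 3.74 -0.75 -0.42] op 0.0603 gf 9.397932492865948
shift [-1.6 -0.1  2.3] turn [ 0.003 -0.011  0.004]
```

Emit:
apply_moves([
  [[-8, 0, 0, 0, 0, 0, 75], [10, 0, 0, 0, 0, 0, 75], [14, 0, -50, 0, 0, 0, 110], [5, 8, -105, 0, 0, -0.18, 110], [-10, 15, -105, 0, 0, -0.36, 110], [-25, 22, -105, 0, 0, -0.54, 110], [-40, 29, -105, 0, 0, -0.72, 110], [-50, 37, -105, 0, 0, -0.9, 110], [-51, 37, -105, 0, 0, -1.08, 110], [-51, 37, -105, 0, 0, -1.26, 110], [-51, 37, -105, 0, 0, -1.44, 110], [-51, 37, -105, 0, 0, -1.571, 110]],
])

```text
time_s: 11.8
tool_pos: [0.5604, -0.0425, 0.1389]
tool_rot: [0.0, 0.078, 0.997, -0.001]
wrist_force: [0.2, -0.0, 0.1]
opening: 0.049
gripper_force: 0.0
```

```bash
python3 w.py 37 -105 58 1.571
python3 - <<'E'
from rig import bot
import pickle,cv2
i=bot.get_image("wrist");pickle.dump(i,open("w4.pkl","wb"));print(bot.state()["joint_positions"].round(2))
cv2.imwrite("pics/w4.png",cv2.resize(i["color"][:,:,::-1],(768,576),interpolation=cv2.INTER_CUBIC))
E
```

```text
fix [  35.3 -109.1] z 138.9 ang 1.573 t 11.8 F [ 0.2 -0.   0.1] T [ 0.02  0.01 -0.02] op 0.049 gf 0.0
shift [-1.6  4.2 80.8] turn [-0.001  0.001  0.002]
[ 0.06  0.62 -0.06  1.86  0.06  0.66  1.39]
```

View pics/w4.png

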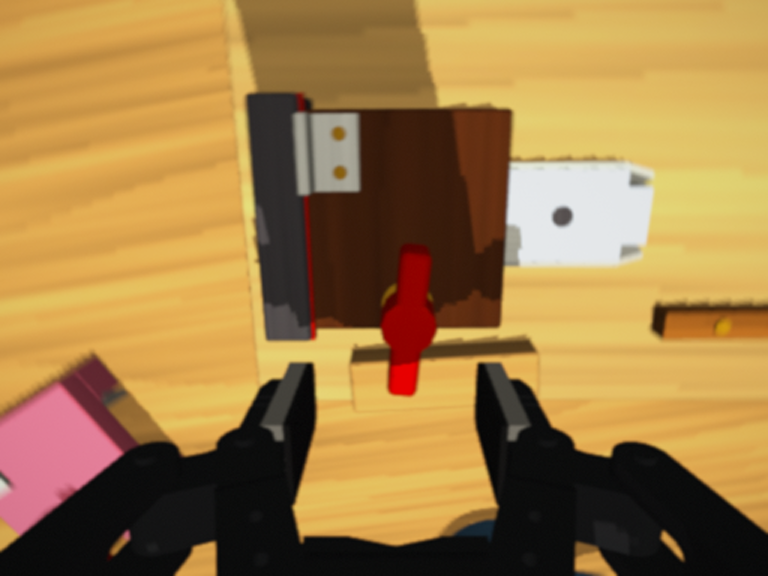

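The block is home against the red line at (310,215). The knob hub is at (409,320), with wing ends at (415,250) and (403,392).

Run:
```python
from h import *
t=pickle.load(open("w4.pkl","rb"))
cv=lambda a:(np.array(a)+.5)/1.5-.5
def back(u,z):
    E=t["extrinsics"];d=E[:3,:3].T@np.linalg.inv(t["mtx"])@[*u,1];o=-E[:3,:3].T@E[:3,3]
    P=o+d*(z-o[2])/d[2];return rel(F,[P[0],P[1],0])[:2]*1e3
a,b=back(cv([416,250]),.087),back(cv([403,392]),.087);print(a,b,(a+b)/2,np.hypot(*(b-a)),np.arctan2(*(b-a)[::-1]),"hub",back(cv([409,320]),.09))
c,r=fit([(t,cv([[511,110],[500,327]]),CAR[[3,0]])],[.53,-.03,-.15]);print(rel(F,c),r)
print(((proj(t,place(F,np.array([[-55,-150,60],[55,-150,60],[26,0,36],[-26,0,36]])/1e3))+.5)*1.5-.5).round())
```

```text
[   4.50201507 -100.15487069] [  66.3120467  -104.82193882] [  35.40703088 -102.48840475] 61.985978539439586 -0.07536363990269632 hub [  32.50156779 -102.67875385]
[ 0.00148909 -0.10387456  0.01632077] [[-0.01996656 -1.30978313]
 [ 0.02145335  1.69190255]]
[[293.  92.]
 [306. 342.]
 [613. 270.]
 [627. 163.]]
```

Emit:
apply_moves([
  [[-0.5, 6.5, 40, 0, 0, 0.075, 110], [-0.5, 6.5, 80, 0, 0, 0.075, 110], [-0.5, 6.5, 80, 0, 0, 0.075, 110], [-0.5, 6.5, 80, 0, 0, 0.075, 240], [-0.5, 6.5, 80, 0, 0, 0.075, 240], [-0.5, 6.5, 80, 0, 0, 0.075, 240], [-0.5, 6.5, 80, 0, 0, 0.075, 240]],
], squeeze=50)

```text
time_s: 12.72
tool_pos: [0.563, -0.0365, 0.0602]
tool_rot: [0.001, 0.117, 0.993, -0.001]
wrist_force: [-1.4, -4.2, 7.5]
opening: 0.0222
gripper_force: 49.5
```

```bash
python3 w.py
```

```text
fix [  36.9 -102.7] z 60.2 ang 1.493 t 12.725 F [-1.4 -4.2  7.5] T [-0.8   0.47 -0.04] op 0.0222 gf 49.523305892944336
```

The fingers hold the hub (22 mm). I'll raise the grip and turn clockwise.

Emit:
apply_moves([
  [[0, 0, 0, 0, 0, 0, 240], [0, 0, 0, 0, 0, 0.12, 240], [0, 0, 0, 0, 0, 0.24, 240], [0, 0, 0, 0, 0, 0.36, 240], [0, 0, 0, 0, 0, 0.48, 240]],
], squeeze=100)

```text
time_s: 13.35
tool_pos: [0.5632, -0.0361, 0.0604]
tool_rot: [0.002, 0.351, 0.936, -0.0]
wrist_force: [-1.5, -3.4, 9.9]
opening: 0.0213
gripper_force: 97.5
```

```bash
python3 w.py;python3 - <<'E'
from rig import bot
import pickle,cv2
i=bot.get_image("wrist");pickle.dump(i,open("w5.pkl","wb"))
cv2.imwrite("pics/w5.png",cv2.resize(i["color"][:,:,::-1],(768,576),interpolation=cv2.INTER_CUBIC))
E
```

```text
fix [  37.1 -102.2] z 60.4 ang 1.01 t 13.35 F [-1.5 -3.4  9.9] T [-0.63  0.51  0.19] op 0.0213 gf 97.51628637313843
```

View pics/w5.png

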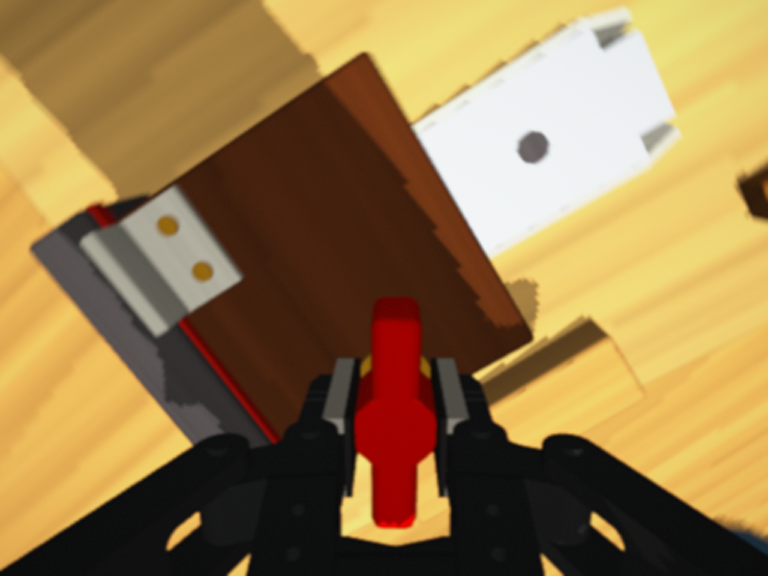

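The wing (390,300)-(395,525) stayed aligned with the fingers, so the knob turns with them. The torque is 0.19 N m, as expected before the bite.

Emit:
apply_moves([
  [[0, 0, 0, 0, 0, 0.12, 240], [0, 0, 0, 0, 0, 0.24, 240], [0, 0, 0, 0, 0, 0.36, 240], [0, 0, 0, 0, 0, 0.45, 240], [0, 0, 0, 0, 0, 0.48, 240]],
])

```text
time_s: 14.02
tool_pos: [0.5636, -0.0359, 0.0604]
tool_rot: [0.002, 0.563, 0.827, 0.001]
wrist_force: [-2.1, -2.3, 8.4]
opening: 0.0212
gripper_force: 97.8
```

```bash
python3 w.py
```

```text
fix [  37.4 -102. ] z 60.4 ang 0.533 t 14.025 F [-2.1 -2.3  8.4] T [-0.66  0.43  0.2 ] op 0.0212 gf 97.78857707977295
```

Emit:
apply_moves([
  [[0, 0, 0, 0, 0, 0.05, 240], [0, 0, 0, 0, 0, 0.1, 240], [0, 0, 0, 0, 0, 0.15, 240], [0, 0, 0, 0, 0, 0.15, 240]],
])

```text
time_s: 14.52
tool_pos: [0.5637, -0.0358, 0.0604]
tool_rot: [0.002, 0.623, 0.782, 0.001]
wrist_force: [-2.4, -2.1, 8.3]
opening: 0.0213
gripper_force: 97.8
```

Emit:
apply_moves([
  [[0, 0, 0, 0, 0, 0.05, 240], [0, 0, 0, 0, 0, 0.1, 240], [0, 0, 0, 0, 0, 0.1, 240]],
])

```text
time_s: 14.9
tool_pos: [0.5638, -0.0358, 0.0604]
tool_rot: [0.002, 0.661, 0.75, 0.001]
wrist_force: [-1.8, -2.4, 8.9]
opening: 0.0213
gripper_force: 97.8
```

```bash
python3 w.py
```

```text
fix [  37.6 -101.9] z 60.4 ang 0.283 t 14.9 F [-1.8 -2.4  8.9] T [-0.59  0.38 -0.03] op 0.0213 gf 97.80582904815674
```

Emit:
apply_moves([
  [[0, 0, 0, 0, 0, 0.05, 240], [0, 0, 0, 0, 0, 0.1, 240], [0, 0, 0, 0, 0, 0.15, 240]],
])

```text
time_s: 15.28
tool_pos: [0.5639, -0.0358, 0.0604]
tool_rot: [0.002, 0.716, 0.698, 0.001]
wrist_force: [-1.2, -2.9, 8.2]
opening: 0.0211
gripper_force: 97.7
```

```bash
python3 w.py
```

```text
fix [  37.8 -101.9] z 60.4 ang 0.133 t 15.275 F [-1.2 -2.9  8.2] T [-0.62  0.32  0.15] op 0.0211 gf 97.74867653846741
```

Emit:
apply_moves([
  [[0, 0, 0, 0, 0, 0.05, 240], [0, 0, 0, 0, 0, 0.1, 240], [0, 0, 0, 0, 0, 0.15, 240]],
])

```text
time_s: 15.65
tool_pos: [0.5641, -0.0358, 0.0604]
tool_rot: [0.002, 0.766, 0.643, 0.002]
wrist_force: [-0.6, -2.6, 7.6]
opening: 0.0214
gripper_force: 97.7
```

```bash
python3 w.py
```

```text
fix [  37.9 -101.8] z 60.4 ang -0.017 t 15.65 F [-0.6 -2.6  7.6] T [-0.65  0.25  0.19] op 0.0214 gf 97.72435784339905
```

Emit:
apply_moves([
  [[0, 0, 0, 0, 0, 0.05, 240], [0, 0, 0, 0, 0, 0.1, 240], [0, 0, 0, 0, 0, 0.15, 240]],
])

```text
time_s: 16.02
tool_pos: [0.5642, -0.0358, 0.0604]
tool_rot: [0.002, 0.812, 0.584, 0.002]
wrist_force: [1.0, -2.7, 7.3]
opening: 0.0212
gripper_force: 97.7
```

```bash
python3 w.py
```

```text
fix [  38.  -101.8] z 60.4 ang -0.167 t 16.025 F [ 1.  -2.7  7.3] T [-0.61  0.27  0.17] op 0.0212 gf 97.71329283714294
```

Emit:
apply_moves([
  [[0, 0, 0, 0, 0, 0.05, 240], [0, 0, 0, 0, 0, 0.1, 240], [0, 0, 0, 0, 0, 0.15, 240]],
])

```text
time_s: 16.4
tool_pos: [0.5643, -0.0359, 0.0604]
tool_rot: [0.002, 0.853, 0.521, 0.002]
wrist_force: [0.1, -2.2, 6.6]
opening: 0.0211
gripper_force: 97.7
```

```bash
python3 w.py
```

```text
fix [  38.2 -101.9] z 60.4 ang -0.317 t 16.4 F [ 0.1 -2.2  6.6] T [-0.64  0.14  0.18] op 0.0211 gf 97.69916296005249
```

Emit:
apply_moves([
  [[0, 0, 0, 0, 0, 0.05, 240], [0, 0, 0, 0, 0, 0.1, 240], [0, 0, 0, 0, 0, 0.15, 240]],
])

```text
time_s: 16.77
tool_pos: [0.5646, -0.0362, 0.0604]
tool_rot: [0.002, 0.89, 0.456, 0.002]
wrist_force: [-0.2, -4.3, 7.1]
opening: 0.0213
gripper_force: 97.7
```

```bash
python3 w.py
```

```text
fix [  38.5 -102.1] z 60.4 ang -0.467 t 16.775 F [-0.2 -4.3  7.1] T [-0.72  0.04  0.29] op 0.0213 gf 97.65467762947083
```

Emit:
apply_moves([
  [[0, 0, 0, 0, 0, 0.03, 240], [0, 0, 0, 0, 0, 0.06, 240]],
])

```text
time_s: 17.02
tool_pos: [0.5647, -0.0363, 0.0604]
tool_rot: [0.002, 0.903, 0.429, 0.002]
wrist_force: [1.0, -3.4, 6.8]
opening: 0.0213
gripper_force: 97.7
```

```bash
python3 w.py
```

```text
fix [  38.7 -102.2] z 60.4 ang -0.526 t 17.025 F [ 1.  -3.4  6.8] T [-0.76  0.01  0.38] op 0.0213 gf 97.65661597251892
```

Emit:
apply_moves([
  [[0, 0, 0, 0, 0, 0.02, 240], [0, 0, 0, 0, 0, 0.03, 240]],
])

```text
time_s: 17.27
tool_pos: [0.5648, -0.0363, 0.0604]
tool_rot: [0.002, 0.909, 0.416, 0.002]
wrist_force: [0.4, -3.9, 5.3]
opening: 0.0209
gripper_force: 97.7
```

```bash
python3 w.py
```

```text
fix [  38.7 -102.2] z 60.4 ang -0.555 t 17.275 F [ 0.4 -3.9  5.3] T [-0.73 -0.    0.45] op 0.0209 gf 97.66465544700623
```

The torque is 0.45 N m, which counts as tight. I'll let go and rise.

Emit:
apply_moves([
  [[0, 0, 0, 0, 0, 0.03, 240], [0, 0, 0, 0, 0, 0.03, 130], [0, 0, 0, 0, 0, 0.03, 130], [0, 0, 0, 0, 0, 0.03, 130], [0, 0, -40, 0, 0, 0.03, 130], [0, 0, -85, 0, 0, 0.03, 130], [0, 0, -100, 0, 0, 0.03, 130], [0, 0, -100, 0, 0, 0.03, 130]],
])

```text
time_s: 18.27
tool_pos: [0.5626, -0.0345, 0.1587]
tool_rot: [0.0, 0.915, 0.402, 0.001]
wrist_force: [1.1, 0.4, -0.7]
opening: 0.0415
gripper_force: 0.0
```

```bash
python3 w.py
python3 - <<'E'
from rig import bot
import cv2
i=bot.get_image("wrist")
cv2.imwrite("pics/w6.png",cv2.resize(i["color"][:,:,::-1],(768,576),interpolation=cv2.INTER_CUBIC))
E
```

```text
fix [  36.2 -100.7] z 158.7 ang -0.585 t 18.275 F [ 1.1  0.4 -0.7] T [0.01 0.03 0.04] op 0.0415 gf 0.0
```

View pics/w6.png

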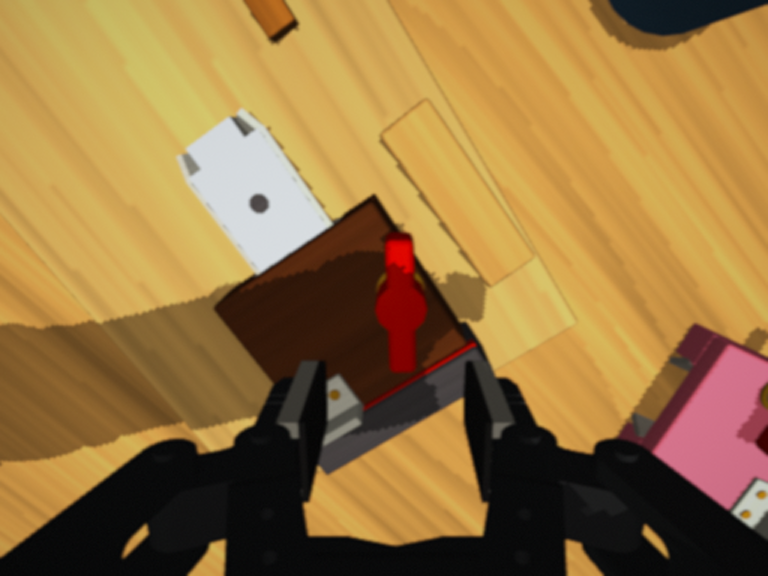

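The block is flush with the red line at (420,375), in line with the rail at (260,200), and the knob has been released. The release move added another 0.03 rad to the turn, about 0.5 N m in all and still below forced. Handing in.

```bash
python3 -c "
from rig import bot
print(bot.sign_off())"
```

```text
the job is handed in; nothing more can be done
None
```

The stop block is home against the end stop, its knob is tightened to about 0.5 N m (estimated; last reading 0.45) and released, the other things were not touched, and the job is handed in at about 18 s; no verdict came back.

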